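# Earthing check on the bench tester

### The job

Before any boards are handled, check the hand's earthing on the bench tester, touching with the fingertips only: gently press the large round plate about half way down and keep it down for two seconds, let it come up, then press the long narrow key about half way down for a second to log the result. Do not jam the keys hard against their stops or pull them up, and leave the square key, the small round key and the loose parts beside the tester alone. Finish with the keys up and the hand withdrawn at least 10 cm above the tester.

Things in the scene. Friction and masses are not known exactly. Their poses are not given: they have to be found in the camera images.
- tester: low grey bench box, 160 x 160 x 32 mm, fixed to the bench; origin under its centre on the bench, z up, x towards its far edge with two small sockets. On its top four steel keys stand in a 2 x 2 square, 72 mm from centre to centre; which key is at which place varies.
- plate_unit: square black mounting of one key on the tester's top, 56 x 56 x 3 mm; origin under its centre, on the housing's top face, z up; the key stands in its middle. Its place among the tester's four places varies.
- plate_top (a point): centre of the top face of the large round steel plate, a plain disc 36 mm in diameter; 49 mm above the bench and 14 mm above its black mounting when up; moves with the key. To be pressed.
- plate (a joint): travel of the large round steel plate, a plain disc 36 mm in diameter: 0 up (at rest, may read 0.3 mm off), grows as it is pressed straight down to its stop at 0.008 m. A spring of 600 N/m (about 2.4 N at half travel, 4.8 N at the stop) brings it back; it can also be pulled up 4 mm, which is wrong.
- longkey_unit: square black mounting of one key on the tester's top, 56 x 56 x 3 mm; origin under its centre, on the housing's top face, z up; the key stands in its middle. Its place among the tester's four places varies.
- longkey_top (a point): centre of the top face of the long narrow steel key with round ends, 38 x 13 mm, long along the tester's y; 49 mm above the bench and 14 mm above its black mounting when up; moves with the key. To be pressed.
- longkey (a joint): travel of the long narrow steel key with round ends, 38 x 13 mm, long along the tester's y: 0 up (at rest, may read 0.3 mm off), grows as it is pressed straight down to its stop at 0.008 m. A spring of 600 N/m (about 2.4 N at half travel, 4.8 N at the stop) brings it back; it can also be pulled up 4 mm, which is wrong.
- squarekey_unit: square black mounting of one key on the tester's top, 56 x 56 x 3 mm; origin under its centre, on the housing's top face, z up; the key stands in its middle. Its place among the tester's four places varies.
- squarekey_top (a point): centre of the top face of the square steel key, 25 x 25 mm; 49 mm above the bench and 14 mm above its black mounting when up; moves with the key. To be left alone.
- squarekey (a joint): travel of the square steel key, 25 x 25 mm: 0 up (at rest, may read 0.3 mm off), grows as it is pressed straight down to its stop at 0.008 m. A spring of 600 N/m (about 2.4 N at half travel, 4.8 N at the stop) brings it back; it can also be pulled up 4 mm, which is wrong.
- dotkey_unit: square black mounting of one key on the tester's top, 56 x 56 x 3 mm; origin under its centre, on the housing's top face, z up; the key stands in its middle. Its place among the tester's four places varies.
- dotkey_top (a point): centre of the top face of the small round steel key, 16 mm in diameter; 49 mm above the bench and 14 mm above its black mounting when up; moves with the key. To be left alone.
- dotkey (a joint): travel of the small round steel key, 16 mm in diameter: 0 up (at rest, may read 0.3 mm off), grows as it is pressed straight down to its stop at 0.008 m. A spring of 600 N/m (about 2.4 N at half travel, 4.8 N at the stop) brings it back; it can also be pulled up 4 mm, which is wrong.
- capacitor: dark can-shaped capacitor standing on end, 25 mm in diameter, 40 mm high; origin under its centre; loose, stands on the bench beside the tester, not to be disturbed
- motor: small round electric motor with a pulley on top and two wires, 37 x 69 x 41 mm with the wires; can 37 mm in diameter, its axis at y = +16 mm of the origin, which is on the bench; loose, stands on the bench beside the tester, not to be disturbed
- heatsink: finned aluminium heat sink, 26 x 60 x 30 mm; origin under its centre; loose, stands on the bench beside the tester, not to be disturbed

How it is judged:
On the way, in this order (a step that is already met when the one before it is completed fails the run):
1. the large round plate is pressed at least 2 mm by the fingertips for a good second (value of joint plate above 0.002 m and contact force between the fingers and plate_unit above 0.3 N), for 1.2 s.
2. the large round plate is let up again (value of joint plate below 0.001 m), for 0.1 s.
3. the long narrow key is pressed at least 2 mm by the fingertips while the plate is up (value of joint longkey above 0.002 m and value of joint plate below 0.001 m and contact force between the fingers and longkey_unit above 0.3 N), for 0.3 s.
At the end, for the whole second after the job is handed in: All four keys are up (within 1 mm of rest), the hand is withdrawn (grasp point more than 90 mm from every key), and the capacitor, motor and heat sink are at rest within 10 mm of where they stood (value of joint plate between -0.001 and 0.001 m and distance between the grasp point and plate_top above 0.09 m and value of joint longkey between -0.001 and 0.001 m and distance between the grasp point and longkey_top above 0.09 m and value of joint squarekey between -0.001 and 0.001 m and distance between the grasp point and squarekey_top above 0.09 m and value of joint dotkey between -0.001 and 0.001 m and distance between the grasp point and dotkey_top above 0.09 m and distance of each of capacitor, motor, heatsink from where it was at the start of the episode below 0.01 m and linear speed of each of capacitor, motor, heatsink below 0.02 m/s); the robot touches nothing.
It fails at once if the square key or the small round key, or its mounting, is touched (more than 1 N) or pressed more than 1.5 mm (contact force between any of squarekey_unit, dotkey_unit and anything else above 1 N or value of joint any of squarekey, dotkey above 0.0015 m).
It fails at once if a key is pressed with more than 15 N (contact force between any of plate_unit, longkey_unit and anything else above 15 N).
It fails at once if a key is pulled up more than 2 mm (value of joint any of plate, longkey, squarekey, dotkey below -0.002 m).
It fails at once if a loose part beside the tester is lifted or moved more than 10 mm (distance of any of capacitor, motor, heatsink from where it was at the start of the episode above 0.01 m).
It also fails if it takes over 38 s, if anything falls off the work surface, if the arm or the gripper's body presses on something with over 40 N, if the wrist force passes 120 N, or if a joint passes its speed limit or range.

### The arm

A 7-joint arm with a two-finger parallel gripper is mounted at the origin on a cart in front of the work surface, level with it; the furniture and walls round the work are solid. World frame = base frame: x ahead of the robot, y to its left, z up, the work surface at z = 0. Lengths are in m, angles in rad, forces in N, time in s.
With the tool pointing down it reaches from about 0.4 to 0.85 m from the base axis. Payload 4.5 kg.
Tool frame: the origin (TCP) lies midway between the tips of the shut fingers; the grasp point (between the pads) lies behind it (r.grip_point_offset is the z of the grasp point in the tool frame, in m); z points along the fingers, y is the line along which they close (so a half turn about z gives the same grasp; the last joint's range is limited). The gripper opens to 88 mm and grips with 3 to 60 N. Pads are 18 mm wide; open, the fingers measure 123 mm over their backs; the gripper's body (75 mm by 187 mm) begins 45 mm behind the grasp point.
Start: joints at [1.16, 0.689, -0.195, 1.565, 0.157, 0.902, -0.215], TCP at [0.269, -0.564, 0.239] pointing down, gripper open.
Joint ranges: [-3.01, 3.01], [-0.46, 2.08], [-1.47, 1.51], [0.13, 2.56], [-1, 4.14], [0.04, 2.09], [-2.66, 2.66]. Speed limits (rad/s): [2.57, 2.57, 3.14, 3.14, 3.14, 3.14, 3.14].

### API

Orientations are given as a unit quaternion [x, y, z, w].
In Python, from plant import r, optics, workorder gives the robot as it stands.
- The arm moves only by the shell command python3 -m creep 'ROWS' [FORCE]. ROWS is JSON, a list of rows, each an object of numbers: "grip": the gripper command: -1 is shut, 1 is fully open, values between are in proportion; "tx", "ty", "tz": the shift along the tool's x, y, z in cm; "spin": the turn about the tool's z in degrees. In form: [{"grip": .., "tx": .., "ty": .., "tz": .., "spin": ..}, ...]. A call has 1 to 8 rows; each row shifts and turns the commanded pose from where the row before left it, along the tool's axes as they then stand; what a row does not reach is not made up. A row lasts 1/12 s, in which the tool goes at most 41.7 mm and 7.16 degrees, less where a joint would pass 70% of its speed; a pose out of reach is approached as far as the arm can. A call with a gripper value outside its range is refused whole. The fingers move at their own pace and stop on an object; FORCE is the grip in N (left out, the last holds). Time passes only in rows, so rows that do not move let the fingers close. It gives the time, the measured TCP pose, the force, the opening and the grip force at its end, in the units of the state.
- r.get_state(): the state, without advancing time (a new reading comes with each control period).
- optics.snapshot(name): name is "scene" or "top"; returns (picture, depth): 400x640x3 uint8, red, green, blue; 400x640 float32, m along the optical axis (not along the pixel's ray), 0 where there is no reading.
- optics.get_calibration(name): a dict with "fx", "fy", "cx", "cy" (pixels), "D" ([k1, k2, p1, p2, k3] as OpenCV has them; the pictures are not rectified), "extrinsics" (4x4, takes a point from world to camera coordinates). Camera axes: x right, y down, z forward; pixel columns grow to the right and rows downward; lengths in m; the calibration is good to about 2 mm. A picture is of the moment at which its call begins. get_calibration takes no time and is no camera call.
- workorder.finish_job(): hands the job in; it is judged then, once.
The state is a dict: "clock": time; "q": joint angles; "qd": joint speeds; "joint_torque": joint torques, N m; "tool_pos": TCP position; "eef_rot": TCP orientation; "contact_force": force on the tool from outside, world axes, zero at the start; "moment": the same for the moment, N m; "opening": opening from 0.0 (shut) to 1.0 (fully open); "finger_force": force on a finger pad.
Only numpy, scipy, OpenCV 4.12 (cv2) and the standard library are available. Lean on these libraries where they do the work, as an engineer would, in place of code of your own. Each camera call takes 0.05 s, during which the arm holds its last target. There are 200 camera calls.

## Working session

There is one attempt and no reset: what is moved stays moved. The work goes in short steps, Python scripts to look and compute and a shell command to move; the robot and the scene stay as the last step left them, time stands still between calls to the robot, and variables do not carry over. Pictures are saved under pics/ and viewed, at most 10 in all, crops included, and the job is handed in when it is done.

```bash
mkdir -p pics; ls; python3 - <<'E'
from plant import r,optics
import cv2,numpy as np
s=r.get_state();print(s['clock'],s['tool_pos'],s['eef_rot'],s['opening'],s['contact_force'],r.grip_point_offset)
for n in('scene','top'):
    p,d=optics.snapshot(n);np.savez(f'{n}0.npz',p=p,d=d);cv2.imwrite(f'pics/{n}0.png',p[...,::-1])
    c=optics.get_calibration(n);print(n,c)
E
```

```text
pics
0.0 [ 0.26861117 -0.56363574  0.23790084] [ 9.75363555e-01  2.20601617e-01 -2.62882843e-04 -8.90421449e-04] 0.9961455389792079 [ 0.23475086 -0.08489537 -0.53472146] -0.0187
scene {'fx': 485.01226851298924, 'fy': 485.01226851298924, 'cx': 315.1455357809993, 'cy': 203.6070854366569, 'D': array([-0.03281489,  0.        ,  0.        ,  0.        ,  0.        ]), 'extrinsics': array([[-0.76157285, -0.64803981,  0.00715509,  0.40150726],
       [-0.27739231,  0.31597217, -0.90731202,  0.17962767],
       [ 0.5857135 , -0.69296897, -0.42039708,  0.79706232],
       [ 0.        ,  0.        ,  0.        ,  1.        ]])}
top {'fx': 387.2929471195192, 'fy': 387.2929471195192, 'cx': 318.118760805198, 'cy': 201.91577169887393, 'D': array([0.00953142, 0.        , 0.        , 0.        , 0.        ]), 'extrinsics': array([[ 0.02021046, -0.99942958, -0.0270564 ,  0.0268916 ],
       [-0.98849017, -0.01591641, -0.15044549,  0.52209542],
       [ 0.14992903,  0.02978556, -0.988248  ,  0.82401075],
       [ 0.        ,  0.        ,  0.        ,  1.        ]])}
```

View pics/top0.png

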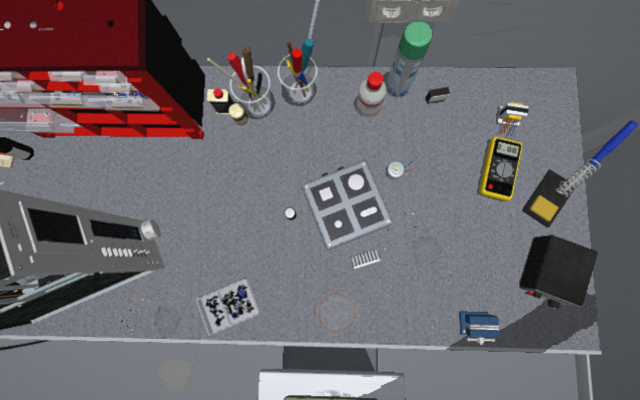

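View pics/scene0.png

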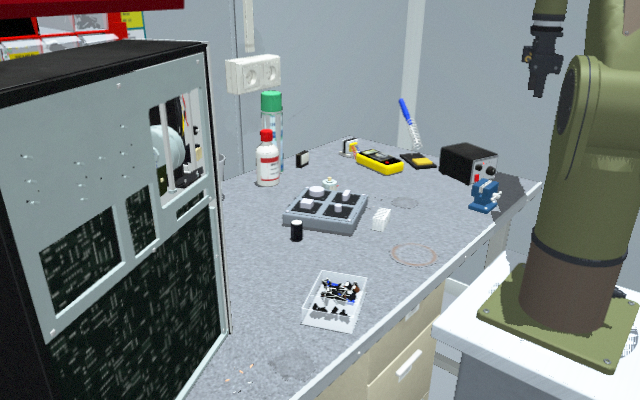

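The top view shows the plate at about (356,182), the long key (369,211), the square key (326,194) and the dot key (338,224). The loose parts are at (290,213), (396,170) and (366,259). In the scene view the plate is near (316,190), the square key (307,203), the long key (346,196) and the dot key (338,208).

```bash
cat >h.py <<'E'
import numpy as np,cv2
from plant import r,optics
def cal(n):
    c=optics.get_calibration(n);K=np.array([[c['fx'],0,c['cx']],[0,c['fy'],c['cy']],[0,0,1]]);return K,np.array(c['D']),np.array(c['extrinsics'])
def ray(n,uv):
    K,D,E=cal(n);x=cv2.undistortPoints(np.array([[uv]],float),K,D)[0,0]
    R=E[:3,:3];return -R.T@E[:3,3],R.T@np.array([x[0],x[1],1])
def onplane(n,uv,z):
    o,d=ray(n,uv);return o+d*(z-o[2])/d[2]
def tri(a,b):
    (o1,d1),(o2,d2)=ray('top',a),ray('scene',b)
    A=np.c_[d1,-d2];t=np.linalg.lstsq(A,o2-o1,rcond=None)[0];p,q=o1+d1*t[0],o2+d2*t[1]
    return (p+q)/2,np.linalg.norm(p-q)
E
python3 - <<'E'
from h import *
seeds={'top':dict(plate=(356,182),long=(369,211),sq=(326,194),dot=(338,224)),'scene':dict(plate=(316,190),long=(346,195),sq=(306,203),dot=(338,208))}
C={}
for n in seeds:
    f=np.load(n+'0.npz');p,d=f['p'],f['d'];hsv=cv2.cvtColor(p,cv2.COLOR_RGB2HSV)
    m=(hsv[...,2]>(170 if n=='top' else 180)).astype(np.uint8)
    k,l,st,ce=cv2.connectedComponentsWithStats(m,connectivity=4)
    for s,(u,v) in seeds[n].items():
        ys,xs=np.mgrid[v-6:v+7,u-6:u+7];ls=l[v-6:v+7,u-6:u+7];i=np.bincount(ls[ls>0]).argmax() if (ls>0).any() else 0
        C[n,s]=ce[i];z=np.median(d[l==i]);o,dr=ray(n,ce[i])
        print(n,s,ce[i].round(1),st[i],'plane',onplane(n,ce[i],.049).round(4),'depth',(o+dr*z).round(4))
for s in seeds['top']: print(s,[np.round(x,4) for x in tri(C['top',s],C['scene',s])])
for s,uv in dict(cap=(290,213),motor=(396,170),hs=(366,259)).items():print(s,onplane('top',uv,.035).round(3))
K,D,E=cal('top');s=r.get_state();print(s['tool_pos'])
from scipy.spatial.transform import Rotation as Ro
print(Ro.from_quat(s['eef_rot']).as_matrix().round(3))
a=np.vstack([cv2.resize(np.load('top0.npz')['p'][150:275,270:420],(750,625)[:2]),]);b=np.load('scene0.npz')['p'][175:240,270:400]
im=np.vstack([cv2.resize(a,(400,333)),cv2.resize(b,(400,200),interpolation=2)]);cv2.imwrite('pics/crop1.png',im[...,::-1])
E
```

```text
top plate [355.7 181.7] [348 174  16  16 196] plane [ 0.5669 -0.0465  0.049 ] depth [ 0.5671 -0.0465  0.048 ]
top long [368.4 211.4] [361 207  16  10 101] plane [ 0.5008 -0.0746  0.049 ] depth [ 0.501  -0.0747  0.0478]
top sq [325.6 193.5] [319 187  14  14 125] plane [0.5392 0.0198 0.049 ] depth [0.5394 0.0198 0.0476]
top dot [338.  223.7] [335 220   7   8  42] plane [ 0.4728 -0.0083  0.049 ] depth [ 0.4729 -0.0084  0.0473]
scene plate [332.7 249.1] [  186     0   310   400 43891] plane [0.3586 0.1493 0.049 ] depth [ 0.413   0.0791 -0.0026]
scene long [332.7 249.1] [  186     0   310   400 43891] plane [0.3586 0.1493 0.049 ] depth [ 0.413   0.0791 -0.0026]
scene sq [332.7 249.1] [  186     0   310   400 43891] plane [0.3586 0.1493 0.049 ] depth [ 0.413   0.0791 -0.0026]
scene dot [332.7 249.1] [  186     0   310   400 43891] plane [0.3586 0.1493 0.049 ] depth [ 0.413   0.0791 -0.0026]
plate [array([ 0.5745, -0.076 , -0.1255]), np.float64(0.0664)]
long [array([ 0.53  , -0.0865, -0.1209]), np.float64(0.0178)]
sq [array([ 0.5253, -0.0006, -0.071 ]), np.float64(0.0812)]
dot [array([ 0.4837, -0.0113, -0.0693]), np.float64(0.0011)]
cap [0.496 0.099 0.035]
motor [ 0.598 -0.138  0.035]
hs [ 0.398 -0.071  0.035]
[ 0.2686516  -0.56370053  0.23800997]
[[ 0.903  0.43  -0.001]
 [ 0.43  -0.903  0.001]
 [-0.    -0.002 -1.   ]]
```

View pics/crop1.png

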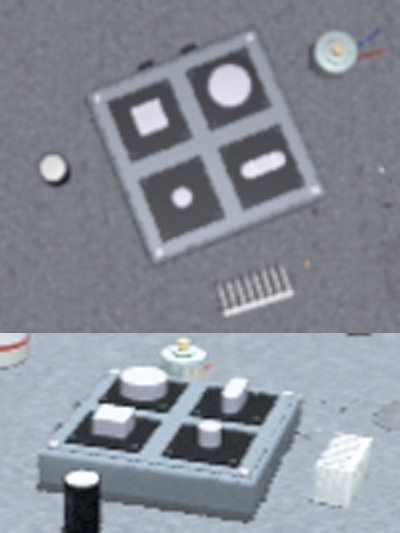

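The crop settles which key is which: large disc at far right, long key at near right. The measured 72 mm spacing agrees with the text, and the tester's yaw is about 23°. I'll check the heights by triangulation and start moving, closing the fingers on the way.

```bash
python3 - <<'E'
from h import *
print(tri((355.7,181.7),(316.8,189.6)),tri((368.4,211.4),(346.4,192.2)))
E
python3 -m creep '[{"grip":-1,"tx":2.4,"ty":-1.7},{"grip":-1,"tx":2.4,"ty":-1.7},{"grip":-1,"tx":2.4,"ty":-1.7},{"grip":-1,"tx":2.4,"ty":-1.7},{"grip":-1,"tx":2.4,"ty":-1.7},{"grip":-1,"tx":2.4,"ty":-1.7},{"grip":-1,"tx":2.4,"ty":-1.7},{"grip":-1,"tx":2.4,"ty":-1.7}]' 10
```

```text
(array([ 0.56595069, -0.04786424,  0.04498878]), np.float64(0.004171504952832879)) (array([ 0.49948592, -0.07561667,  0.04819696]), np.float64(0.003682969721790219))$[0]: bad value
```

```bash
python3 -m creep '[{"grip":-1,"tx":2.4,"ty":-1.7,"tz":0,"spin":0},{"grip":-1,"tx":2.4,"ty":-1.7,"tz":0,"spin":0},{"grip":-1,"tx":2.4,"ty":-1.7,"tz":0,"spin":0},{"grip":-1,"tx":2.4,"ty":-1.7,"tz":0,"spin":0},{"grip":-1,"tx":2.4,"ty":-1.7,"tz":0,"spin":0},{"grip":-1,"tx":2.4,"ty":-1.7,"tz":0,"spin":0},{"grip":-1,"tx":2.4,"ty":-1.7,"tz":0,"spin":0},{"grip":-1,"tx":2.4,"ty":-1.7,"tz":0,"spin":0}]' 10
```

```text
clock: 0.77
tool_pos: [0.384, -0.3574, 0.2385]
eef_rot: [0.975, 0.221, -0.0, -0.0]
contact_force: [0.3, 0.4, -0.1]
opening: 0.421
finger_force: 0.0
```

```bash
python3 -m creep '[{"grip":-1,"tx":2.6,"ty":-1.8,"tz":0,"spin":0},{"grip":-1,"tx":2.6,"ty":-1.8,"tz":0,"spin":0},{"grip":-1,"tx":2.6,"ty":-1.8,"tz":0,"spin":0},{"grip":-1,"tx":2.6,"ty":-1.8,"tz":0,"spin":0},{"grip":-1,"tx":2.6,"ty":-1.8,"tz":0,"spin":0},{"grip":-1,"tx":2.6,"ty":-1.8,"tz":0,"spin":0},{"grip":-1,"tx":2.6,"ty":-1.8,"tz":0,"spin":0},{"grip":-1,"tx":2.6,"ty":-1.8,"tz":0,"spin":0}]'
python3 - <<'E'
from h import *
s=r.get_state();x=s['tool_pos'];d=np.array([.567,-.0468])-x[:2]
print(x,d,'tx',d@[.903,.43],'ty',d@[.43,-.903])
E
```

```text
clock: 1.43
tool_pos: [0.5098, -0.1378, 0.2385]
eef_rot: [0.975, 0.221, -0.0, -0.0]
contact_force: [0.3, -0.4, 0.0]
opening: 0.004
finger_force: 0.0
[ 0.50983399 -0.1378179   0.23847022] [0.05716601 0.0910179 ] tx 0.09075860490019085 ty -0.05760778273423676
```

```bash
python3 -m creep '[{"grip":-1,"tx":2.2,"ty":-1.4,"tz":0,"spin":0},{"grip":-1,"tx":2.2,"ty":-1.4,"tz":0,"spin":0},{"grip":-1,"tx":2.2,"ty":-1.4,"tz":1,"spin":0},{"grip":-1,"tx":1.8,"ty":-1.2,"tz":2,"spin":0},{"grip":-1,"tx":0,"ty":0,"tz":2,"spin":0},{"grip":-1,"tx":0,"ty":0,"tz":2,"spin":0},{"grip":-1,"tx":0,"ty":0,"tz":1,"spin":0},{"grip":-1,"tx":0,"ty":0,"tz":0,"spin":0}]'
python3 - <<'E'
from h import *
p,d0=optics.snapshot('top');q,_=optics.snapshot('scene')
s=r.get_state();x=s['tool_pos'];d=np.array([.567,-.0468])-x[:2]
print(x,d,'tx',d@[.903,.43],'ty',d@[.43,-.903],s['contact_force'])
im=np.vstack([cv2.resize(p[140:260,270:420],(500,400)),cv2.resize(q[150:225,250:440],(500,197))])[...,::-1]
cv2.imwrite('pics/over1.png',im)
E
```

```text
clock: 2.1
tool_pos: [0.5603, -0.0545, 0.1564]
eef_rot: [0.975, 0.221, -0.003, -0.001]
contact_force: [0.3, 0.1, 0.6]
opening: 0.006
finger_force: 0.0
[ 0.56212581 -0.05478995  0.15888458] [0.00487419 0.00798995] tx 0.00783707383340011 ty -0.00511902109749694 [ 1.33352608 -0.40846104 -0.35740727]
```

View pics/over1.png

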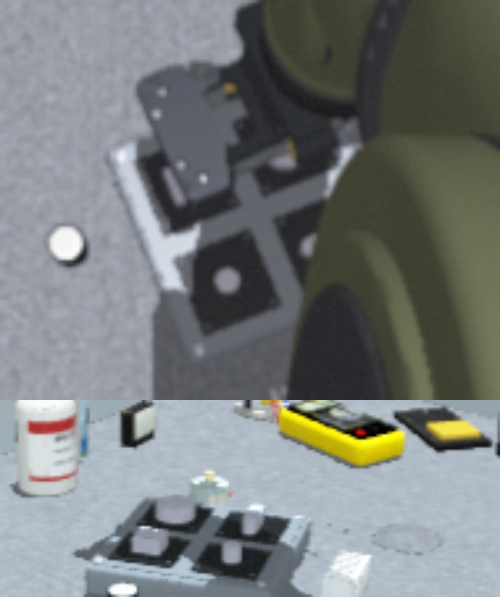

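The top view shows the gripper over the tester, with the fingers still slightly short of the plate. The scene view shows the keys up and nothing touched. I'll correct the position and come down.

```bash
python3 -m creep '[{"grip":-1,"tx":0.3,"ty":-0.2,"tz":0,"spin":0},{"grip":-1,"tx":0.3,"ty":-0.2,"tz":1.5,"spin":0},{"grip":-1,"tx":0,"ty":0,"tz":2,"spin":0},{"grip":-1,"tx":0,"ty":0,"tz":2,"spin":0},{"grip":-1,"tx":0,"ty":0,"tz":1,"spin":0},{"grip":-1,"tx":0,"ty":0,"tz":0,"spin":0},{"grip":-1,"tx":0,"ty":0,"tz":0,"spin":0},{"grip":-1,"tx":0,"ty":0,"tz":0,"spin":0}]'
python3 - <<'E'
from h import *
q,_=optics.snapshot('scene')
s=r.get_state();x=s['tool_pos'];d=np.array([.567,-.0468])-x[:2]
print(x,d,'tx',d@[.903,.43],'ty',d@[.43,-.903],s['contact_force'],s['eef_rot'])
cv2.imwrite('pics/over2.png',cv2.resize(q[130:225,250:400],(750,475))[...,::-1])
E
```

```text
clock: 2.87
tool_pos: [0.5668, -0.0483, 0.095]
eef_rot: [0.975, 0.22, 0.001, 0.0]
contact_force: [0.1, -0.2, 0.7]
opening: 0.005
finger_force: 0.0
[ 0.56686723 -0.04835039  0.09504693] [0.00013277 0.00155039] tx 0.0007865611755749337 ty -0.001342914366501761 [ 0.14310711  0.20538031 -0.52720894] [9.75399648e-01 2.20440191e-01 1.23928086e-03 3.37021354e-04]
```

View pics/over2.png

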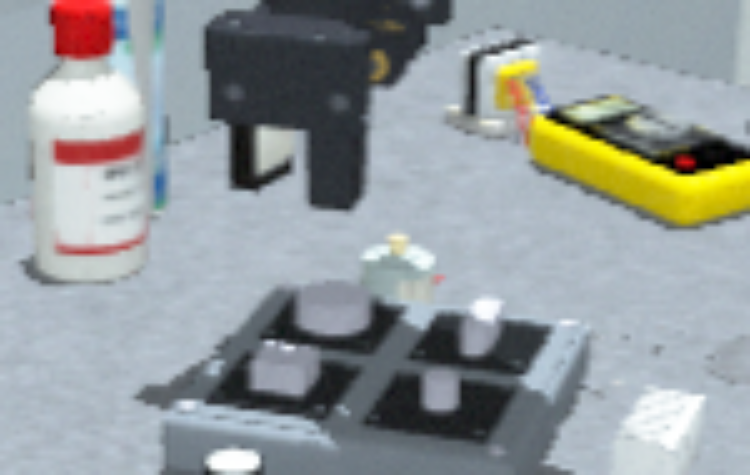

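The picture shows the shut fingers centred above the plate, at (335,200) over (335,300). Next I come down to just above it.

```bash
python3 -m creep '[{"grip":-1,"tx":0,"ty":-0.1,"tz":1.2,"spin":0},{"grip":-1,"tx":0,"ty":0,"tz":1.2,"spin":0},{"grip":-1,"tx":0,"ty":0,"tz":1,"spin":0},{"grip":-1,"tx":0,"ty":0,"tz":0.5,"spin":0},{"grip":-1,"tx":0,"ty":0,"tz":0,"spin":0},{"grip":-1,"tx":0,"ty":0,"tz":0,"spin":0},{"grip":-1,"tx":0,"ty":0,"tz":0,"spin":0},{"grip":-1,"tx":0,"ty":0,"tz":0,"spin":0}]'
python3 -c "from plant import r;s=r.get_state();print(s['tool_pos'],s['contact_force'])"
```

```text
clock: 3.58
tool_pos: [0.5658, -0.0474, 0.0551]
eef_rot: [0.975, 0.221, 0.0, 0.0]
contact_force: [-0.2, 0.2, -0.7]
opening: 0.005
finger_force: 0.0
[ 0.56580504 -0.04736989  0.05514291] [-0.19874554  0.1524226  -0.66940876]
```

```bash
python3 -m creep '[{"grip":-1,"tx":0,"ty":0,"tz":0.2,"spin":0},{"grip":-1,"tx":0,"ty":0,"tz":0.2,"spin":0},{"grip":-1,"tx":0,"ty":0,"tz":0.2,"spin":0},{"grip":-1,"tx":0,"ty":0,"tz":0.2,"spin":0},{"grip":-1,"tx":0,"ty":0,"tz":0,"spin":0},{"grip":-1,"tx":0,"ty":0,"tz":0,"spin":0},{"grip":-1,"tx":0,"ty":0,"tz":0,"spin":0}]'
python3 -c "from plant import r;s=r.get_state();print(s['tool_pos'],s['contact_force'])"
```

```text
clock: 4.17
tool_pos: [0.5655, -0.0473, 0.0468]
eef_rot: [0.975, 0.221, 0.0, 0.0]
contact_force: [0.2, -1.4, 1.0]
opening: 0.001
finger_force: 0.7
[ 0.56552301 -0.04734977  0.04682152] [ 0.16699025 -1.36340338  1.01042219]
```

```bash
python3 -m creep '[{"grip":-1,"tx":0,"ty":0,"tz":0.1,"spin":0},{"grip":-1,"tx":0,"ty":0,"tz":0.1,"spin":0},{"grip":-1,"tx":0,"ty":0,"tz":0,"spin":0},{"grip":-1,"tx":0,"ty":0,"tz":0,"spin":0},{"grip":-1,"tx":0,"ty":0,"tz":0,"spin":0},{"grip":-1,"tx":0,"ty":0,"tz":0,"spin":0}]'
python3 - <<'E'
from h import *
s=r.get_state();print(s['tool_pos'],s['contact_force'])
q,_=optics.snapshot('scene')
cv2.imwrite('pics/press1.png',cv2.resize(q[150:225,270:390],(800,500),interpolation=2)[...,::-1])
E
```

```text
clock: 4.67
tool_pos: [0.5655, -0.0474, 0.0448]
eef_rot: [0.975, 0.221, 0.0, 0.0]
contact_force: [-0.2, -0.1, 2.2]
opening: 0.008
finger_force: 1.3
[ 0.56550379 -0.04735503  0.0447988 ] [-0.15597898 -0.0687543   2.21547833]
```

View pics/press1.png

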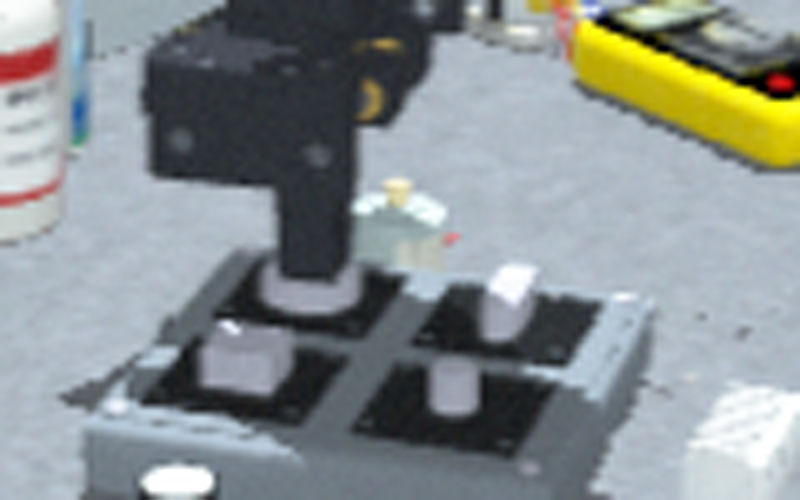

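The fingertips sit centrally on the plate at (315,280), and the plate is pressed about 4 mm with roughly 2.5–3 N. The other keys are clear. I'll hold for two seconds.

```bash
python3 -m creep '[{"grip":-1,"tx":0,"ty":0,"tz":0,"spin":0},{"grip":-1,"tx":0,"ty":0,"tz":0,"spin":0},{"grip":-1,"tx":0,"ty":0,"tz":0,"spin":0},{"grip":-1,"tx":0,"ty":0,"tz":0,"spin":0},{"grip":-1,"tx":0,"ty":0,"tz":0,"spin":0},{"grip":-1,"tx":0,"ty":0,"tz":0,"spin":0},{"grip":-1,"tx":0,"ty":0,"tz":0,"spin":0},{"grip":-1,"tx":0,"ty":0,"tz":0,"spin":0}]'
python3 -m creep '[{"grip":-1,"tx":0,"ty":0,"tz":0,"spin":0},{"grip":-1,"tx":0,"ty":0,"tz":0,"spin":0},{"grip":-1,"tx":0,"ty":0,"tz":0,"spin":0},{"grip":-1,"tx":0,"ty":0,"tz":0,"spin":0},{"grip":-1,"tx":0,"ty":0,"tz":0,"spin":0},{"grip":-1,"tx":0,"ty":0,"tz":0,"spin":0},{"grip":-1,"tx":0,"ty":0,"tz":0,"spin":0},{"grip":-1,"tx":0,"ty":0,"tz":0,"spin":0}]'
python3 -m creep '[{"grip":-1,"tx":0,"ty":0,"tz":0,"spin":0},{"grip":-1,"tx":0,"ty":0,"tz":0,"spin":0},{"grip":-1,"tx":0,"ty":0,"tz":0,"spin":0},{"grip":-1,"tx":0,"ty":0,"tz":0,"spin":0},{"grip":-1,"tx":0,"ty":0,"tz":0,"spin":0},{"grip":-1,"tx":0,"ty":0,"tz":0,"spin":0},{"grip":-1,"tx":0,"ty":0,"tz":0,"spin":0},{"grip":-1,"tx":0,"ty":0,"tz":0,"spin":0}]'
```

```text
clock: 5.38
tool_pos: [0.5655, -0.0474, 0.0447]
eef_rot: [0.975, 0.221, 0.0, 0.0]
contact_force: [-0.2, 0.1, 2.9]
opening: 0.005
finger_force: 1.4
clock: 6.05
tool_pos: [0.5655, -0.0474, 0.0447]
eef_rot: [0.975, 0.221, 0.0, 0.0]
contact_force: [0.5, 0.4, 3.4]
opening: 0.007
finger_force: 1.4
clock: 6.72
tool_pos: [0.5655, -0.0474, 0.0447]
eef_rot: [0.975, 0.221, 0.0, 0.0]
contact_force: [1.3, 0.1, 2.7]
opening: 0.007
finger_force: 1.4
```

Next I lift the hand to about z = 0.10.

```bash
python3 -m creep '[{"grip":-1,"tx":0,"ty":0,"tz":-0.3,"spin":0},{"grip":-1,"tx":0,"ty":0,"tz":-0.3,"spin":0},{"grip":-1,"tx":0,"ty":0,"tz":-1,"spin":0},{"grip":-1,"tx":0,"ty":0,"tz":-2,"spin":0},{"grip":-1,"tx":0,"ty":0,"tz":-1.5,"spin":0},{"grip":-1,"tx":0,"ty":0,"tz":0,"spin":0},{"grip":-1,"tx":0,"ty":0,"tz":0,"spin":0},{"grip":-1,"tx":0,"ty":0,"tz":0,"spin":0}]'
python3 - <<'E'
from h import *
s=r.get_state();x=s['tool_pos'];d=np.array([.5003,-.0751])-x[:2]
print(x,d,'tx',d@[.903,.43],'ty',d@[.43,-.903],s['contact_force'])
E
```

```text
clock: 7.38
tool_pos: [0.5647, -0.0473, 0.0954]
eef_rot: [0.975, 0.221, -0.001, -0.0]
contact_force: [0.2, 0.7, 0.2]
opening: 0.005
finger_force: 0.0
[ 0.56471686 -0.04732272  0.0954308 ] [-0.06441686 -0.02777728] tx -0.07011265927010446 ty -0.0026163666049068696 [0.241379   0.73720369 0.17634589]
```

```bash
python3 -m creep '[{"grip":-1,"tx":-1.4,"ty":-0.05,"tz":0,"spin":0},{"grip":-1,"tx":-2,"ty":-0.1,"tz":0,"spin":0},{"grip":-1,"tx":-2,"ty":-0.1,"tz":0,"spin":0},{"grip":-1,"tx":-1.6,"ty":0,"tz":0,"spin":0},{"grip":-1,"tx":0,"ty":0,"tz":0,"spin":2.5},{"grip":-1,"tx":0,"ty":0,"tz":1,"spin":0},{"grip":-1,"tx":0,"ty":0,"tz":1,"spin":0},{"grip":-1,"tx":0,"ty":0,"tz":0,"spin":0}]'
python3 -m creep '[{"grip":-1,"tx":0,"ty":0,"tz":0,"spin":0},{"grip":-1,"tx":0,"ty":0,"tz":0,"spin":0},{"grip":-1,"tx":0,"ty":0,"tz":0,"spin":0}]'
python3 - <<'E'
from h import *
s=r.get_state();x=s['tool_pos'];d=np.array([.5003,-.0751])-x[:2]
print(x,d,'tx',d@[.92,.39],'ty',d@[.39,-.92],s['contact_force'],s['eef_rot'])
q,_=optics.snapshot('scene')
cv2.imwrite('pics/over3.png',cv2.resize(q[140:225,270:406],(800,500),interpolation=2)[...,::-1])
E
```

```text
clock: 8.05
tool_pos: [0.5003, -0.0746, 0.0733]
eef_rot: [0.98, 0.2, -0.002, -0.001]
contact_force: [-0.5, 0.6, -0.7]
opening: 0.001
finger_force: 0.0
clock: 8.3
tool_pos: [0.5015, -0.075, 0.0756]
eef_rot: [0.98, 0.2, 0.0, 0.0]
contact_force: [0.2, -0.4, -0.9]
opening: 0.007
finger_force: 0.0
[ 0.5014566  -0.07501612  0.07564602] [-1.15660097e-03 -8.38808541e-05] tx -0.001096786421215007 ty -0.00037390399068962964 [ 0.1709619  -0.40151623 -0.85158836] [9.79889801e-01 1.99539363e-01 1.42883841e-04 1.78359972e-05]
```

View pics/over3.png

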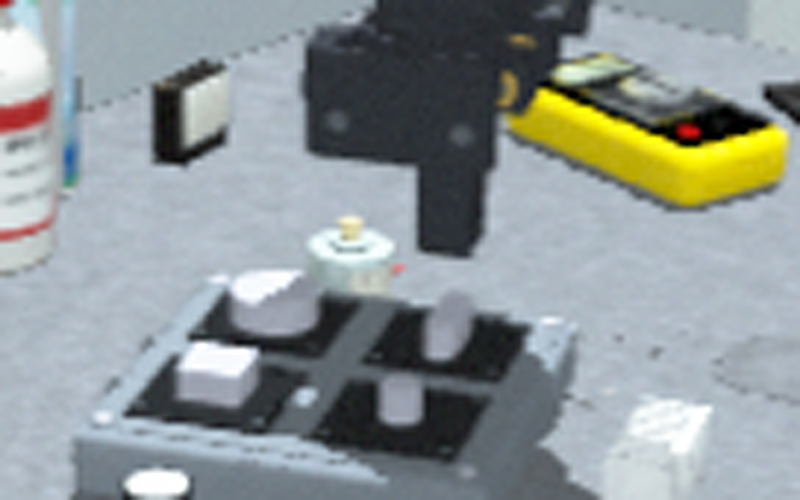

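The fingers at (450,250) stand directly above the long key at (448,320), and the plate is up again. I'll come down to about 4 mm of press, in two parts.

```bash
python3 -m creep '[{"grip":-1,"tx":-0.1,"ty":0,"tz":0.8,"spin":0},{"grip":-1,"tx":0,"ty":0,"tz":0.8,"spin":0},{"grip":-1,"tx":0,"ty":0,"tz":0.4,"spin":0},{"grip":-1,"tx":0,"ty":0,"tz":0.2,"spin":0},{"grip":-1,"tx":0,"ty":0,"tz":0.2,"spin":0},{"grip":-1,"tx":0,"ty":0,"tz":0.2,"spin":0},{"grip":-1,"tx":0,"ty":0,"tz":0.2,"spin":0},{"grip":-1,"tx":0,"ty":0,"tz":0,"spin":0}]'
python3 -m creep '[{"grip":-1,"tx":0,"ty":0,"tz":0,"spin":0},{"grip":-1,"tx":0,"ty":0,"tz":0,"spin":0}]'
```

```text
clock: 9.02
tool_pos: [0.5002, -0.0756, 0.0475]
eef_rot: [0.98, 0.199, -0.0, 0.0]
contact_force: [-0.3, 0.5, 0.7]
opening: 0.006
finger_force: 0.5
clock: 9.18
tool_pos: [0.5002, -0.0756, 0.0479]
eef_rot: [0.98, 0.199, 0.0, 0.0]
contact_force: [-0.7, 1.4, 1.5]
opening: 0.006
finger_force: 0.4
```

```bash
python3 -m creep '[{"grip":-1,"tx":0,"ty":0,"tz":0.1,"spin":0},{"grip":-1,"tx":0,"ty":0,"tz":0.1,"spin":0},{"grip":-1,"tx":0,"ty":0,"tz":0.1,"spin":0},{"grip":-1,"tx":0,"ty":0,"tz":0,"spin":0},{"grip":-1,"tx":0,"ty":0,"tz":0,"spin":0},{"grip":-1,"tx":0,"ty":0,"tz":0,"spin":0},{"grip":-1,"tx":0,"ty":0,"tz":0,"spin":0},{"grip":-1,"tx":0,"ty":0,"tz":0,"spin":0}]'
python3 -m creep '[{"grip":-1,"tx":0,"ty":0,"tz":0,"spin":0},{"grip":-1,"tx":0,"ty":0,"tz":0,"spin":0},{"grip":-1,"tx":0,"ty":0,"tz":0,"spin":0},{"grip":-1,"tx":0,"ty":0,"tz":0,"spin":0},{"grip":-1,"tx":0,"ty":0,"tz":0,"spin":0},{"grip":-1,"tx":0,"ty":0,"tz":0,"spin":0},{"grip":-1,"tx":0,"ty":0,"tz":0,"spin":0},{"grip":-1,"tx":0,"ty":0,"tz":0,"spin":0}]'
```

```text
clock: 9.85
tool_pos: [0.5003, -0.0756, 0.0448]
eef_rot: [0.98, 0.199, 0.0, 0.0]
contact_force: [-0.7, -0.0, 2.8]
opening: 0.007
finger_force: 1.3
clock: 10.52
tool_pos: [0.5002, -0.0756, 0.0447]
eef_rot: [0.98, 0.199, 0.0, 0.0]
contact_force: [-0.9, 0.1, 2.7]
opening: 0.007
finger_force: 1.4
```

The long key was held about 4 mm down for over a second. Now I lift off and withdraw.

```bash
python3 -m creep '[{"grip":-1,"tx":0,"ty":0,"tz":-0.3,"spin":0},{"grip":-1,"tx":0,"ty":0,"tz":-0.3,"spin":0},{"grip":-1,"tx":0,"ty":0,"tz":-1,"spin":0},{"grip":-1,"tx":0,"ty":0,"tz":-2.5,"spin":0},{"grip":-1,"tx":0,"ty":0,"tz":-3,"spin":0},{"grip":-1,"tx":0,"ty":0,"tz":-3,"spin":0},{"grip":-1,"tx":0,"ty":0,"tz":-3,"spin":0},{"grip":-1,"tx":0,"ty":0,"tz":-2.5,"spin":0}]'
python3 -m creep '[{"grip":-1,"tx":0,"ty":0,"tz":-1.5,"spin":0},{"grip":-1,"tx":0,"ty":0,"tz":0,"spin":0},{"grip":-1,"tx":0,"ty":0,"tz":0,"spin":0},{"grip":-1,"tx":0,"ty":0,"tz":0,"spin":0},{"grip":-1,"tx":0,"ty":0,"tz":0,"spin":0},{"grip":-1,"tx":0,"ty":0,"tz":0,"spin":0}]'
python3 - <<'E'
from h import *
q,_=optics.snapshot('scene')
cv2.imwrite('pics/end.png',cv2.resize(q[140:260,250:442],(800,500),interpolation=2)[...,::-1])
E
```

```text
clock: 11.18
tool_pos: [0.5002, -0.0757, 0.2035]
eef_rot: [0.98, 0.199, 0.001, 0.0]
contact_force: [0.4, 0.1, 0.3]
opening: 0.006
finger_force: 0.0
clock: 11.68
tool_pos: [0.4994, -0.0755, 0.2146]
eef_rot: [0.98, 0.199, -0.001, -0.0]
contact_force: [0.8, -0.7, -0.3]
opening: 0.001
finger_force: 0.0
```

View pics/end.png

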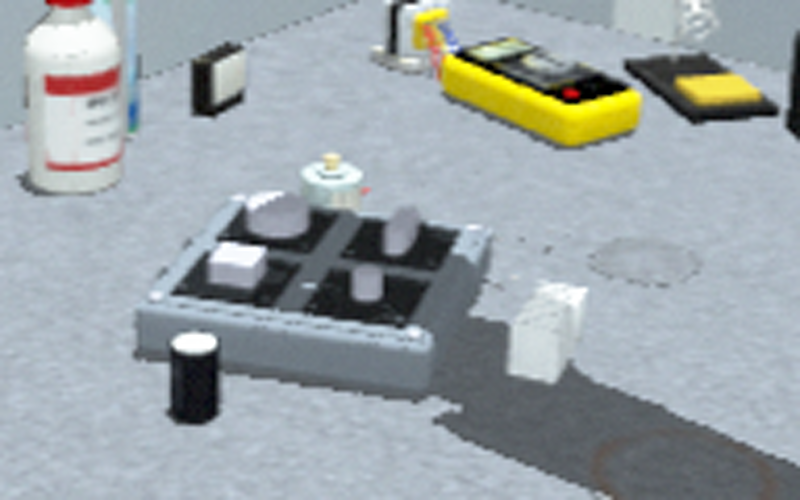

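All four keys are up, at (278,213), (402,230), (238,262) and (367,282). The capacitor, motor and heat sink stand where they were, and the hand is out of the picture above.

```bash
python3 -c "from plant import workorder;print(workorder.finish_job())"
```

```text
the job is handed in; nothing more can be done
None
```

The job is handed in, with no verdict returned: I pressed the plate about 4 mm for two seconds, let it up, then pressed the long key about 4 mm for over a second; the keys are up and the fingertips about 17 cm above the tester.

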